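# Find the wheel's high spot with the plunger indicator

## Robot

A 6-joint arm with a two-finger parallel gripper is mounted at the origin on the work surface. World frame = base frame: x ahead of the robot, y to its left, z up, the work surface at z = 0. Lengths are in m, angles in rad, forces in N, time in s.
With the tool pointing down it reaches from about 0.425 to 0.95 m from the base axis. Payload 14.7 kg.
Tool frame: the origin (TCP) lies midway between the tips of the shut fingers; the grasp point (between the pads) lies 19 mm behind it (bot.hold_point_z is the distance from the TCP to the grasp point, in m); z points along the fingers, y is the line along which they close (so a half turn about z gives the same grasp; the last joint's range is limited). The gripper opens to 85 mm and grips with 20 to 120 N. Pads are 22 mm wide; open, the fingers measure 114 mm over their backs; the gripper's body (76 mm by 85 mm) begins 54 mm behind the grasp point. The pads swing forward as they close: fully open they stand 13 mm farther back than shut.
Start: joints at [1.148, 0.48, 1.596, -0, 1.065, -0.047], TCP at [0.239, 0.605, 0.231] pointing down, gripper open.
Joint ranges: [-2.75, 2.75], [-0.82, 2.05], [0.23, 2.67], [-1.56, 4.7], [0.09, 2.69], [-2.92, 2.92]. Speed limits (rad/s): [1.89, 1.89, 2.39, 3.01, 3.01, 3.01].

## Interface

Orientations are given as a rotation vector (axis times angle).
In Python, from bench import bot gives the robot as it stands.
- The arm moves only by the tool move_arm, never from a script. Its argument "motion" is a list that holds one entry, the list of rows, each a list of 6 numbers: the shift along the tool's x, y, z in units of 30 mm (1.0 is 30 mm), then the turn, a rotation vector about the tool's x, y, z in units of 6 degrees (1.0 is 6 degrees). In form: [[[dx, dy, dz, ax, ay, az], ...]]. A call has 1 to 5 rows; each row shifts and turns the commanded pose from where the row before left it, along the tool's axes as they then stand; what a row does not reach is not made up. A row lasts 1/12 s, in which the tool goes at most 41.7 mm and 7.16 degrees, less where a joint would pass 70% of its speed; a pose out of reach is approached as far as the arm can. A call is refused whole if a number of a shift passes 1 or a number of a turn 1, either way. A call with a gripper value outside its range is refused whole. "grip" is the opening, from 0 (shut) to 1 (fully open), set as the call begins (left out, the last holds). The fingers move at their own pace and stop on an object; "force" is the grip in N (left out, the last holds). Time passes only in rows, so rows that do not move let the fingers close. It gives the time, the measured TCP pose, the force, the opening and the grip force at its end, in the units of the state.
- bot.state(): the state, without advancing time (a new reading comes with each control period).
- bot.read_camera(name): name is "scene" or "top"; returns a dict with "img" (480x640x3 uint8, red, green, blue), "z_map" (480x640 float32, m along the optical axis (not along the pixel's ray), 0 where there is no reading), "intrinsics" (3x3 intrinsics, pixels), "distortion" ([k1, k2, p1, p2, k3] as OpenCV has them; the pictures are not rectified), "position" and "rotation" of the camera in the world. Camera axes: x right, y up, looking along -z (the intrinsics and any distortion apply to the point x, -y, -z); pixel columns grow to the right and rows downward; lengths in m; the calibration is good to about 2 mm. A picture is of the moment at which its call begins.
- bot.job_done(): hands the job in; it is judged then, once.
The state is a dict: "time_s": time; "q": joint angles; "joint_vel": joint speeds; "tau": joint torques, N m; "tool_pos": TCP position; "ee_rot": TCP orientation; "ft_force": force on the tool from outside, world axes, zero at the start; "torque": the same for the moment, N m; "opening": finger opening in m; "grasp_force": force on a finger pad.
Only numpy, scipy, OpenCV 4.12 (cv2) and the standard library are available. Lean on these libraries where they do the work, as an engineer would, in place of code of your own. Each camera call takes 0.05 s, during which the arm holds its last target. There are 200 camera calls.

## Task

The crank wheel on the truing stand has one high spot on its rim. Slide the indicator in by its fin until the plunger is pressed about 3 mm in on the rim, then turn the wheel by its knob one full turn anticlockwise with the plunger riding on it, and at last turn the wheel so that the crest of the high spot stands under the plunger and leave it there, still touching. Never drive the plunger hard onto its stop, and leave the things lying about alone.

Things in the scene. Friction and masses are not known exactly. Their poses are not given: they have to be found in the camera images.
- stand: Truing stand, fixed: flat dark steel base plate 220 x 420 x 12 mm. Origin: centre of its underside, on the table. Its +y runs along the plate from the wheel to the indicator; its +x points away from the robot when unturned (turned by up to 0.4 rad); z up. It carries spindle, wheel and crank.
- spindle (a point): The wheel's vertical turning axis at stand (0, -110 mm), 54 mm above the table. The plain aluminium wheel (46 to 62 mm above the table) has 90 mm radius except at one high spot: a smooth swelling, crest about 4 mm farther out, fading out about 0.6 rad either side. Where it is cannot be known beforehand; at the start it is not at the plunger.
- wheel (a joint): Angle of wheel and crank (rad), positive anticlockwise from above, endless; starts at -0.5 to 0.5; stays where left (friction about 0.12 N m plus the plunger's rub: a few N at the knob). At 0 the knob lies along the stand's +x from the spindle, at angle a turned by a from there.
- knob_mid (a point): Middle of the upright round wooden crank knob: 22 mm diameter, 50 mm from the spindle axis, 97.5 mm above the table; the knob reaches from 76 to 118 mm. It spins freely on its pin, so a hand that grips it can carry it round without turning itself. Under it is the crank arm (16 mm wide, top 75 mm above the table).
- slideway: Fixed slide of the indicator, on the base plate: a steel bar 30 mm wide along the stand's y. Its origin lies at the stand's origin, 12 mm higher, axes as the stand's.
- carriage (a joint): How far the indicator's carriage has been slid along the stand's -y towards the wheel (m), 0 to 0.050; starts at 0 to 0.020. Stiff: about 9 N of friction holds it where it is left. With the plunger free, the plunger's tip lies 122 mm minus this from the spindle axis.
- fin (a point): Point in the upright steel fin at the back of the carriage, the part to hold: 14 mm thick along the slide, 30 mm wide across it, top 106 mm above the table; this point is in its middle, 87 mm above the table, 123 mm behind the free plunger's tip. 30 mm of free space before it, then the indicator's round case (56 mm diameter, top 66 mm above the table).
- plunger (a joint): How far the sprung plunger is pushed in (m): 0 free, 0.010 fully in (hard stop). Spring: 1 N at 0, plus 0.4 N per mm, to 5 N. The dial on the carriage shows it: white face upward, black pointer turning clockwise from above by 0.45 rad per mm, pointing towards the wheel at 0.
- tip (a point): Foremost point of the plunger's ball tip (8 mm ball, 54 mm above the table), on the line from the spindle along the stand's +y; when it touches the rim its distance from the spindle axis is the rim's radius there.
- spanner: Bystander: small steel spanner, 110 mm, lying on the stand's base plate beside the slide; origin under its middle.
- cup_a: Bystander: small aluminium candle cup, 40 mm across, 22 mm tall, on the base plate beside the slide; origin under its middle.
- cup_b: Bystander: another such cup on the base plate; origin under its middle.
- cup_c: Bystander: a third such cup, on the table; origin under its middle.
- pin_jar: Bystander: lidded glass jar of 70 mm diameter, 90 mm tall; origin under its middle.
- screwdriver: Bystander: screwdriver, 190 mm, lying on the table; origin under its middle.
- mug: Bystander: white mug, 80 mm across, 90 mm tall; origin under its middle.

How it is judged:
On the way, in this order (a step that is already met when the one before it is completed fails the run):
1. the plunger is pressed 1 to 5 mm in, on the rim (contact force between stand and slideway above 0.3 N and value of joint plunger between 0.001 and 0.005 m and value of joint wheel below 1 rad), for 0.3 s.
2. a third of the turn made anticlockwise with the plunger on the rim (value of joint wheel above 2 rad and contact force between stand and slideway above 0.3 N and value of joint plunger above 0.0003 m), for 0.02 s.
3. two thirds of the turn made with the plunger on the rim (value of joint wheel above 3.9 rad and contact force between stand and slideway above 0.3 N and value of joint plunger above 0.0003 m), for 0.02 s.
4. the turn made with the plunger on the rim (value of joint wheel above 5.7 rad and contact force between stand and slideway above 0.3 N and value of joint plunger above 0.0003 m), for 0.02 s.
At the end, for the whole second after the job is handed in: The plunger touches the rim with more than 0.3 N, pushed in more than 1 mm and less than 9.7 mm; its tip is more than 93.5 mm from the spindle axis, that is within half a millimetre of the crest of the high spot (about 0.2 rad either side of it); the wheel stands still (horizontal distance between tip and spindle above 0.0935 m and contact force between stand and slideway above 0.3 N and value of joint plunger between 0.001 and 0.0097 m and velocity of joint wheel between -0.05 and 0.05 rad/s).
It fails at once if the plunger is pressed against the wheel with more than 8 N (contact force between stand and slideway above 8 N).
It fails at once if a bystander is pushed more than 30 mm (distance of any of spanner, cup_a, cup_b, cup_c, pin_jar, screwdriver, mug from where it was at the start of the episode above 0.03 m).
It also fails if it takes over 72 s, if anything falls off the work surface, if the arm or the gripper's body presses on something with over 40 N, if the wrist force passes 120 N, or if a joint passes its speed limit or range.

## Working session

There is one attempt and no reset: what is moved stays moved. The work goes in short steps, Python scripts to look and compute and a tool call to move; the robot and the scene stay as the last step left them, time stands still between calls to the robot, and variables do not carry over. Pictures are saved under pics/ and viewed, at most 10 in all, crops included, and the job is handed in when it is done.

Besides the shell and the picture viewer there is one more tool, called after ">>>" as a command line: name --argument value ..., lists and objects as JSON in quotes. move_arm: Moves the arm, as the interface text tells. Its arguments: {"type":"object","properties":{"motion":{"type":"array"},"grip":{"type":"number"},"force":{"type":"number"}},"required":["motion"]}

```bash
ls; mkdir -p pics; cat > h.py <<'E'
import numpy as np, cv2
from bench import bot
from scipy.spatial.transform import Rotation as R
def cam(n):
    c=bot.read_camera(n); return c
def save(c,f,crop=None,s=1):
    im=c["img"][:,:,::-1]
    if crop: x0,y0,x1,y1=crop; im=im[y0:y1,x0:x1]
    cv2.imwrite("pics/"+f,cv2.resize(im,None,fx=s,fy=s,interpolation=cv2.INTER_CUBIC))
def ray(c,u,v):
    p=cv2.undistortPoints(np.array([[[u,v]]],float),np.array(c["intrinsics"],float),np.array(c["distortion"],float))[0,0]
    d=np.array([p[0],-p[1],-1.]); Rm=np.array(c["rotation"])
    if Rm.shape!=(3,3): Rm=R.from_rotvec(Rm).as_matrix()
    return Rm@d
def atz(c,u,v,z):
    d=ray(c,u,v); o=np.array(c["position"]); return o+d*(z-o[2])/d[2]
def atdepth(c,u,v): return np.array(c["position"])+ray(c,u,v)*c["z_map"][int(v),int(u)]
E
python3 - <<'E'
from h import *
for n in("scene","top"):
    c=cam(n); save(c,n+"0.png"); print(n,c["position"],c["rotation"],c["intrinsics"],c["distortion"])
print(bot.state(),bot.hold_point_z)
E
```

```text
pics
scene [ 1.38248003 -0.25231905  1.04084012] [0.65045206 0.47966814 1.20739474] [[576.5960789    0.         329.75869147]
 [  0.         576.5960789  243.40899297]
 [  0.           0.           1.        ]] [-0.03203217  0.          0.          0.          0.        ]
top [ 0.3536715  -0.00648642  1.26899707] [ 0.11062445 -0.10736398 -1.56075247] [[498.81258088   0.         316.35637233]
 [  0.         498.81258088 241.92986572]
 [  0.           0.           1.        ]] [-0.08868567  0.          0.          0.          0.        ]
{'time_s': 0.1, 'q': array([ 1.14838655e+00,  4.80776873e-01,  1.59676145e+00, -1.29427609e-05,
        1.06510594e+00, -4.66158006e-02]), 'joint_vel': array([-0.00063417, -0.00253931, -0.00168759, -0.00044672,  0.00036456,
       -0.00073482]), 'tau': array([ 8.65536931e-04, -9.52253079e+01, -4.31037748e+01,  3.49963045e-07,
        5.27586715e-03,  1.36915017e-05]), 'tool_pos': array([0.23841077, 0.60433058, 0.23074996]), 'ee_rot': array([-5.86775148e-01, -3.08607041e+00,  1.61067278e-03]), 'ft_force': array([ 0.38078935,  0.06933872, -0.89236839]), 'torque': array([-0.05994076,  0.00516584,  0.00058822]), 'grasp_force': 0.0, 'opening': 0.08546685719058777} 0.0187
```

View pics/scene0.png

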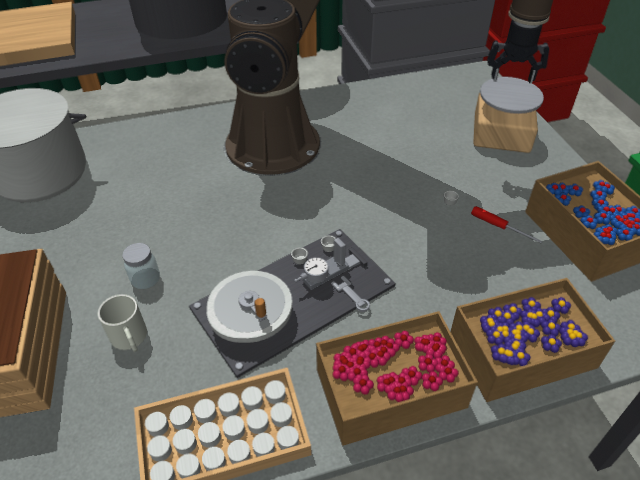

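View pics/top0.png

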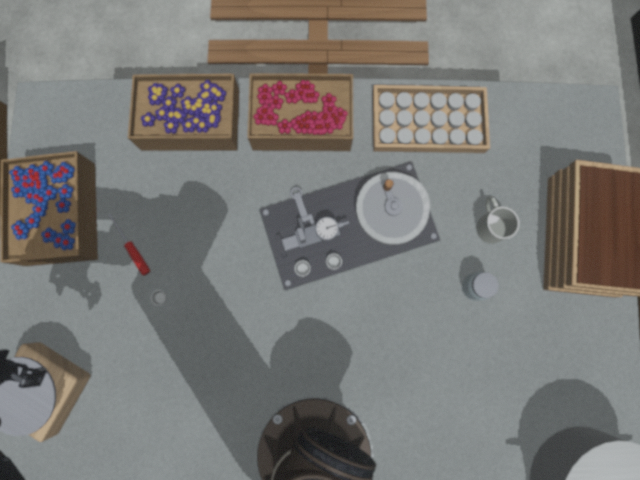

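The scene view shows the stand with its wheel at (250,305) and dial at (316,267). In the top view the wheel is at (393,208), the knob at (388,184), the dial at (327,229), the cups at (303,268) and (333,261), and the spanner at (300,210). Next I'll enlarge both.

```bash
python3 - <<'E'
from h import *
c=cam("top"); save(c,"top1.png",(250,150,450,300),4)
c=cam("scene"); save(c,"scene1.png",(185,220,405,380),3.6)
E
```

```text
(no output)
```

View pics/top1.png

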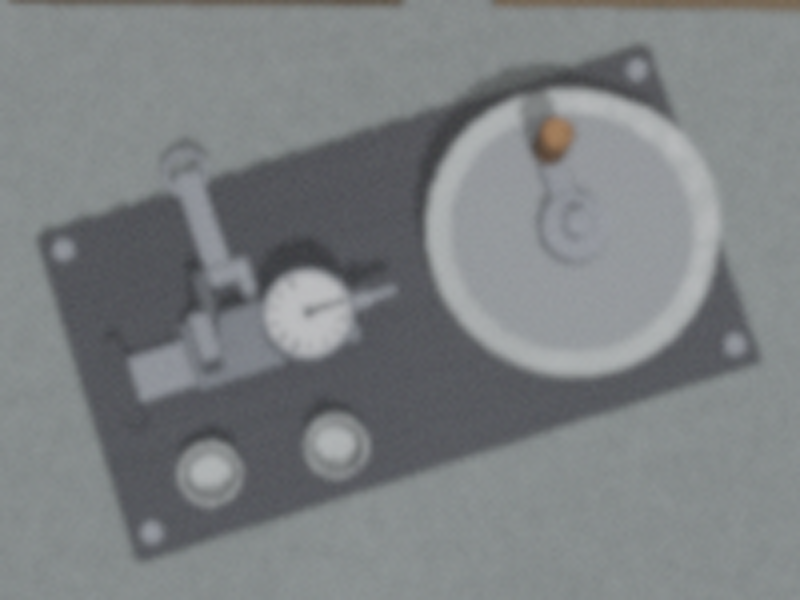

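View pics/scene1.png

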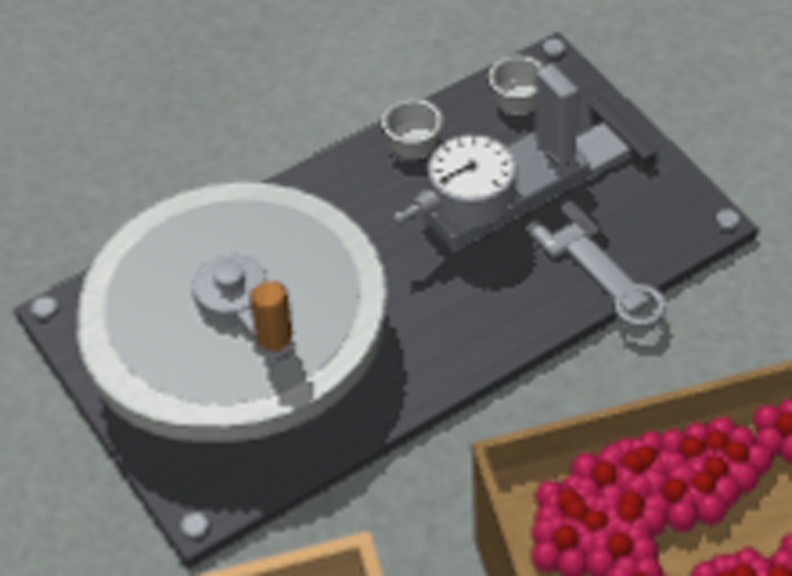

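Crops: in top1, the plate corners are at (40,232), (648,43), (758,358) and (138,560), the tip at (397,290), the fin top around (203,340) and the knob top at (556,133). In scene1, the knob top is at (269,290), the fin top spans (537-580, 65-105) and the tip is at (398,216).

```bash
python3 - <<'E'
from h import *
from scipy.optimize import least_squares
t=cam("top"); s=cam("scene")
T=lambda u,v,z: atz(t,250+(u+.5)/4-.5,150+(v+.5)/4-.5,z)
S=lambda u,v,z: atz(s,185+(u+.5)/3.6-.5,220+(v+.5)/3.6-.5,z)
loc=np.array([[.11,.21],[.11,-.21],[-.11,-.21],[-.11,.21]])
tp=[(40,232),(648,43),(758,358),(138,560)]
sp=[(757,230),(188,565),(17,312),(560,33)]
def fit(P):
    P=np.array(P)[:,:2]
    def f(x):
        c,sn=np.cos(x[2]),np.sin(x[2]); return (x[:2]+loc@np.array([[c,sn],[-sn,c]])-P).ravel()
    r=least_squares(f,[.5,0,0]); return r.x, np.abs(r.fun).max()
for n,F,pp in(("T",T,tp),("S",S,sp)):
    x,e=fit([F(*p,.012) for p in pp]); print(n,x,e)
    c,sn=np.cos(x[2]),np.sin(x[2]); Rm=np.array([[c,-sn],[sn,c]])
    print(' spindle',x[:2]+Rm@[0,-.11])
    q={'T':dict(knob=(556,133,.118),fin=(203,340,.106),tip=(397,290,.054),dial=(308,313,.066)),
       'S':dict(knob=(269,290,.118),fin=(558,84,.106),tip=(396,216,.054),dial=(472,167,.066))}[n]
    for k,v in q.items():
        w=F(*v)[:2]; print(' ',k,w,'stand',Rm.T@(w-x[:2]))
E
```

```text
T [ 0.57777333 -0.08701576  0.31656285] 0.0034528994589967943
 spindle [ 0.61201656 -0.19154998]
  knob [ 0.65753116 -0.1741579 ] stand [ 0.04866722 -0.1076409 ]
  fin [0.53342053 0.03437489] stand [-0.0043598   0.12916599]
  tip [ 0.57361649 -0.08341517] stand [-0.00282942  0.00471571]
  dial [ 0.55676058 -0.02820514] stand [-0.00166078  0.06242969]
S [ 0.58283093 -0.09027443  0.32196303] 0.0034166524147632993
 spindle [ 0.61763816 -0.1946222 ]
  knob [ 0.65830183 -0.17724287] stand [ 0.04407354 -0.10638087]
  fin [0.54394112 0.02954541] stand [0.00102301 0.12596891]
  tip [ 0.57471515 -0.08467389] stand [-0.00592659  0.00788083]
  dial [ 0.56008122 -0.03135823] stand [-0.00293793  0.06308753]
```

>>> move_arm --motion '[[[0,0,0,0,0,-0.95],[0,0,0,0,0,-0.95],[0,0,0,0,0,-0.95],[0,0,0,0,0,-0.95],[0,0,0,0,0,-0.95]]]' --grip 0.55

```text
time_s: 0.72
tool_pos: [0.2385, 0.6046, 0.2312]
ee_rot: [0.199, -3.135, 0.0]
ft_force: [-0.3, 0.9, 0.1]
opening: 0.0471
grasp_force: 0.0
```

>>> move_arm --motion '[[[0,0,0,0,0,-0.95],[0,0,0,0,0,-0.95],[0,0,0,0,0,0]]]'

```text
time_s: 0.97
tool_pos: [0.2385, 0.6046, 0.2312]
ee_rot: [0.51, -3.1, 0.0]
ft_force: [0.4, -0.3, 0.5]
opening: 0.0469
grasp_force: 0.0
```

```bash
cat >> h.py <<'E'
YAW=.319; C0=np.array([.580,-.0885])
def st():
    s=bot.state(); c,n=np.cos(YAW),np.sin(YAW); Rm=np.array([[c,-n],[n,c]])
    p=Rm.T@(s['tool_pos'][:2]-C0); M=R.from_rotvec(s['ee_rot']).as_matrix()
    f=Rm.T@s['ft_force'][:2]
    print('t',s['time_s'],'stand xy',p.round(4),'z',s['tool_pos'][2].round(4),'f',f.round(1),s['ft_force'][2].round(1),'open',round(s['opening'],4),'gf',s['grasp_force'])
    print('tooly err(rad)',np.arctan2(M[1,1],M[0,1])-np.pi/2-YAW,'q6',s['q'][5].round(2))
    return s,p,M,Rm
E
python3 - <<'E'
from h import *
s,p,M,Rm=st()
d=np.r_[Rm@(np.array([-.001,.1275])-p),0]
print('tool shift units',M.T@d/.03)
E
```

```text
t 0.9667 stand xy [-0.1069  0.7653] z 0.2312 f [ 0.3 -0.4] 0.5 open 0.0469 gf 0.0
tooly err(rad) 0.006809207131847239 q6 -0.75
tool shift units [-3.38465016e+00 -2.12819066e+01  1.38376607e-03]
```

>>> move_arm --motion '[[[-0.154,-0.967,0,0,0,0],[-0.154,-0.967,0,0,0,0],[-0.154,-0.967,0,0,0,0],[-0.154,-0.967,0,0,0,0],[-0.154,-0.967,0,0,0,0]]]'

```text
time_s: 1.38
tool_pos: [0.3065, 0.473, 0.2313]
ee_rot: [-0.496, 3.102, 0.0]
ft_force: [0.5, 0.9, 0.4]
opening: 0.047
grasp_force: 0.0
```

>>> move_arm --motion '[[[-0.154,-0.967,0,0,0,0],[-0.154,-0.967,0,0,0,0],[-0.154,-0.967,0,0,0,0],[-0.154,-0.967,0,0,0,0],[-0.154,-0.967,0,0,0,0]]]'

```text
time_s: 1.8
tool_pos: [0.3742, 0.3426, 0.2314]
ee_rot: [-0.495, 3.102, 0.0]
ft_force: [1.4, 1.4, -0.1]
opening: 0.0471
grasp_force: 0.0
```

>>> move_arm --motion '[[[-0.154,-0.967,0,0,0,0],[-0.154,-0.967,0,0,0,0],[-0.154,-0.967,0,0,0,0],[-0.154,-0.967,0,0,0,0],[-0.154,-0.967,0,0,0,0]]]'

```text
time_s: 2.22
tool_pos: [0.4419, 0.2122, 0.2315]
ee_rot: [-0.495, 3.102, 0.0]
ft_force: [0.2, 0.7, -0.6]
opening: 0.047
grasp_force: 0.0
```

>>> move_arm --motion '[[[-0.154,-0.967,0,0,0,0],[-0.154,-0.967,0,0,0,0],[-0.154,-0.967,0,0,0,0],[-0.154,-0.967,0,0,0,0],[-0.154,-0.967,0,0,0,0]]]'

```text
time_s: 2.63
tool_pos: [0.5096, 0.0817, 0.2314]
ee_rot: [-0.495, 3.102, 0.0]
ft_force: [-0.0, 0.8, -0.5]
opening: 0.047
grasp_force: 0.0
```

>>> move_arm --motion '[[[-0.154,-0.967,0,0,0,0],[-0.154,-0.967,0,0,0,0.065],[0,0,0,0,0,0],[0,0,0,0,0,0]]]'

```text
time_s: 2.97
tool_pos: [0.5366, 0.0297, 0.2312]
ee_rot: [-0.482, 3.104, -0.0]
ft_force: [0.1, 0.8, -0.0]
opening: 0.0472
grasp_force: 0.0
```

```bash
python3 - <<'E'
from h import *
s,p,M,Rm=st()
c=cam("scene"); save(c,"scene2.png",(185,140,445,340),3)
d=np.r_[Rm@(np.array([-.001,.1275])-p),0]
print('tool shift units',M.T@d/.03)
E
```

```text
t 2.9667 stand xy [-0.0041  0.1258] z 0.2312 f [0.4 0.7] -0.0 open 0.0472 gf 0.0
tooly err(rad) -0.010864379415372716 q6 -1.88
tool shift units [-1.03979158e-01  5.66761261e-02  5.60721294e-06]
```

View pics/scene2.png

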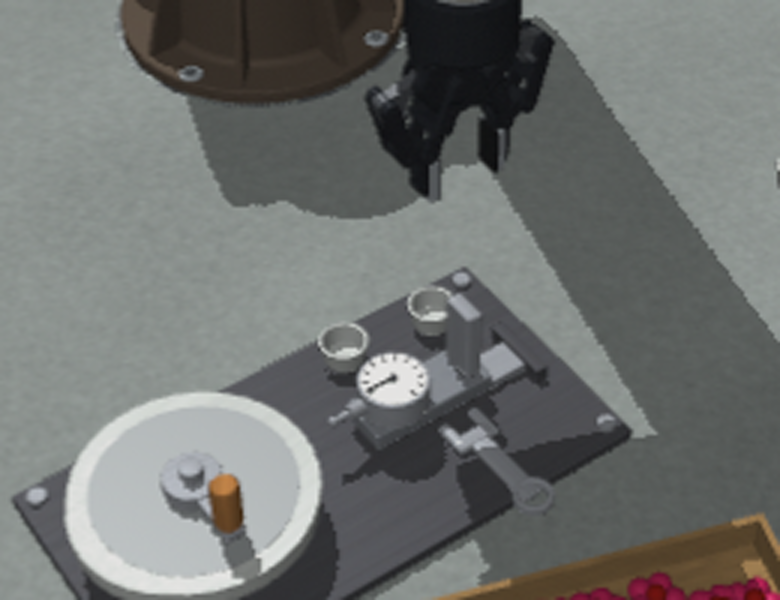

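The gripper hangs above the fin, whose top in scene2 is at (465,305). The fingers straddle it along the slide.

>>> move_arm --motion '[[[-0.1,0.05,0.9,0,0,-0.1],[0,0,0.9,0,0,0],[0,0,0.9,0,0,0],[0,0,0.9,0,0,0],[0,0,0.9,0,0,0]]]'

```text
time_s: 3.43
tool_pos: [0.538, 0.0345, 0.0954]
ee_rot: [-0.506, 3.1, 0.0]
ft_force: [0.2, 0.1, 0.1]
opening: 0.047
grasp_force: 0.0
```

>>> move_arm --motion '[[[0,0,0.6,0,0,0],[0,0,0.2,0,0,0],[0,0,0,0,0,0]]]'

```text
time_s: 3.68
tool_pos: [0.5372, 0.0342, 0.0712]
ee_rot: [0.507, -3.098, -0.001]
ft_force: [-0.3, 0.3, 0.4]
opening: 0.0465
grasp_force: 0.0
```

```bash
python3 - <<'E'
from h import *
s,p,M,Rm=st()
c=cam("scene"); save(c,"scene3.png",(215,200,415,350),4)
E
```

```text
t 3.6833 stand xy [-0.0021  0.1299] z 0.0712 f [-0.2  0.3] 0.4 open 0.0465 gf 0.0
tooly err(rad) 0.0051467478322044236 q6 -1.89
```

View pics/scene3.png

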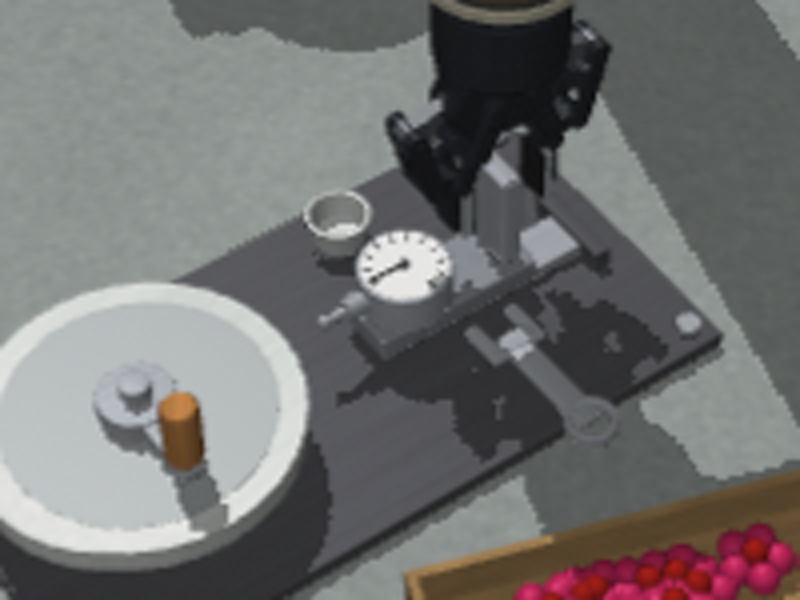

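The fin at (500,210) stands between the two fingers, so I'll close on it.

>>> move_arm --motion '[[[0,0,0,0,0,0],[0,0,0,0,0,0],[0,0,0,0,0,0],[0,0,0,0,0,0],[0,0,0,0,0,0]]]' --grip 0.0 --force 35

```text
time_s: 4.15
tool_pos: [0.5393, 0.0336, 0.0737]
ee_rot: [-0.506, 3.098, 0.0]
ft_force: [-1.0, 3.5, 8.4]
opening: 0.0134
grasp_force: 38.1
```

```bash
python3 - <<'E'
from h import *
s,p,M,Rm=st()
E
```

```text
t 4.15 stand xy [-0.0004  0.1287] z 0.0737 f [0.2 3.6] 8.4 open 0.0134 gf 38.14060091972351
tooly err(rad) 0.004660745586823223 q6 -1.89
```

```bash
cat >> h.py <<'E'
def rect(c,cy,z=.067,half=.034,px=8000):
    n=int(2*half*px); g=(np.arange(n)/px-half)
    X,Y=np.meshgrid(g,g)   # col: stand x, row: stand y-cy
    cs,sn=np.cos(YAW),np.sin(YAW)
    W=np.stack([C0[0]+cs*X-sn*(Y+cy),C0[1]+sn*X+cs*(Y+cy),np.full_like(X,z)],-1).reshape(-1,3)
    Rm=np.array(c["rotation"]); Rm=Rm if Rm.shape==(3,3) else R.from_rotvec(Rm).as_matrix()
    P=(W-np.array(c["position"]))@Rm; P=P*[1,-1,-1]
    uv=cv2.projectPoints(P.reshape(-1,1,3),np.zeros(3),np.zeros(3),np.array(c["intrinsics"],float),np.array(c["distortion"],float))[0].reshape(n,n,2).astype(np.float32)
    return cv2.remap(c["img"].min(2),uv[...,0],uv[...,1],cv2.INTER_LINEAR),X,Y
def dial(c,cy,debug=None):
    im,X,Y=rect(c,cy); im=cv2.GaussianBlur(im,(0,0),2)
    w=cv2.morphologyEx((im>150).astype(np.uint8),cv2.MORPH_CLOSE,np.ones((41,41)))
    k,l,stt,cen=cv2.connectedComponentsWithStats(w); 
    if k<2: return None
    i=1+np.argmin(np.hypot(*(cen[1:]-im.shape[0]/2).T)+1e6*(stt[1:,4]<20000))
    (cx,cyy),_=cv2.minEnclosingCircle(np.argwhere(l==i)[:,::-1].astype(np.float32)); cx,cyy=cen[i]
    x=X-X[0,int(cx)]; y=Y-Y[int(cyy),0]; r=np.hypot(x,y)
    m=(r>.005)&(r<.013); d=np.clip(np.percentile(im[m],80)*.85-im.astype(float),0,None)*m
    vx,vy=(d*x/r.clip(1e-6)).sum(),(d*y/r.clip(1e-6)).sum()
    if debug: cv2.imwrite(debug,im)
    a=np.arctan2(vy,vx); cw=(-np.pi/2-a)%(2*np.pi)
    if cw>5.8: cw-=2*np.pi
    return dict(mm=round(cw/.45,2),conf=round(np.hypot(vx,vy)/max(d.sum(),1),2),cen=(round(X[0,int(cx)]*1e3,1),round((Y[int(cyy),0]+cy)*1e3,1)),area_mm2=int(stt[i,4]/64))
E
python3 - <<'E'
from h import *
for n in("scene","top"): print(n,dial(cam(n),.0637,f"pics/d_{n}.png"))
a=cv2.imread("pics/d_scene.png");b=cv2.imread("pics/d_top.png");cv2.imwrite("pics/d.png",cv2.resize(np.hstack([a,b]),None,fx=.7,fy=.7))
E
```

```text
scene {'mm': np.float64(0.64), 'conf': np.float64(0.84), 'cen': (np.float64(-0.8), np.float64(57.8)), 'area_mm2': 2220}
top None[ WARN:0@8.084] global loadsave.cpp:275 findDecoder imread_('pics/d_top.png'): can't open/read file: check file path/integrity
Traceback (most recent call last):
ValueError: all the input arrays must have same number of dimensions, but the array at index 0 has 3 dimension(s) and the array at index 1 has 1 dimension(s)
```

View pics/d_scene.png

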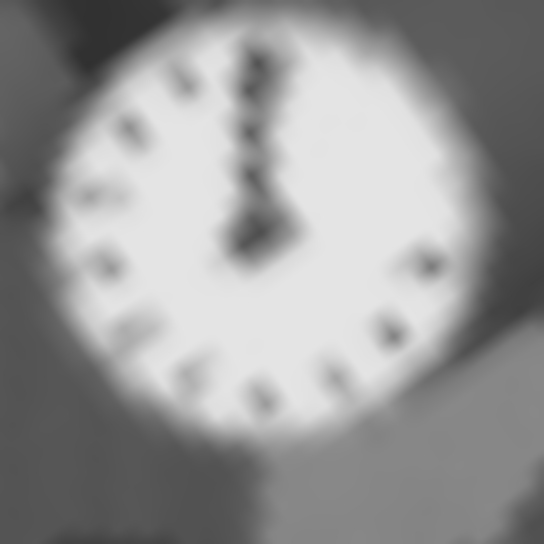

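The rectified dial shows the hub at about (259,233), the pointer straight up (0 mm) and the ticks running round to the left. The blob centre is biased by (-6,+8) px, so I'll apply that as a fixed offset.

```bash
sed -i 's/; cx,cyy=cen\[i\]/; cx,cyy=cen[i]+[-6,8]/' h.py; python3 - <<'E'
from h import *
print(dial(cam("scene"),.0637))
E
```

```text
{'mm': np.float64(0.18), 'conf': np.float64(0.98), 'cen': (np.float64(-1.5), np.float64(58.8)), 'area_mm2': 2219}
```

>>> move_arm --motion '[[[0,-0.2,0,0,0,0],[0,-0.25,0,0,0,0],[0,-0.25,0,0,0,0],[0,-0.2,0,0,0,0],[0,0,0,0,0,0]]]'

```text
time_s: 4.72
tool_pos: [0.5479, 0.0075, 0.0737]
ee_rot: [-0.505, 3.099, 0.0]
ft_force: [-2.1, 0.0, 8.8]
opening: 0.0141
grasp_force: 38.1
```

```bash
python3 - <<'E'
from h import *
s,p,M,Rm=st()
print(dial(cam("scene"),p[1]-.065))
E
```

```text
t 4.7167 stand xy [-0.0004  0.1012] z 0.0737 f [-2.   0.7] 8.8 open 0.0141 gf 38.08876991271973
tooly err(rad) 0.0041757445728899945 q6 -1.94
{'mm': np.float64(5.02), 'conf': np.float64(0.99), 'cen': (np.float64(-1.4), np.float64(31.4)), 'area_mm2': 2201}
```

>>> move_arm --motion '[[[0,0.06,0,0,0,0],[0,0,0,0,0,0],[0,0,0,0,0,0],[0,0,0,0,0,0]]]'

```text
time_s: 5.1
tool_pos: [0.5474, 0.009, 0.0737]
ee_rot: [-0.506, 3.098, -0.001]
ft_force: [-0.6, -4.6, 7.1]
opening: 0.0135
grasp_force: 38.0
```

```bash
python3 - <<'E'
from h import *
s,p,M,Rm=st()
print(dial(cam("scene"),p[1]-.065))
E
```

```text
t 5.1 stand xy [-0.0004  0.1028] z 0.0737 f [-2.  -4.2] 7.1 open 0.0135 gf 37.95810520648956
tooly err(rad) 0.004747346045132106 q6 -1.93
{'mm': np.float64(3.6), 'conf': np.float64(0.99), 'cen': (np.float64(-1.3), np.float64(33.2)), 'area_mm2': 2188}
```

>>> move_arm --motion '[[[0,0,0,0,0,0],[0,0,0,0,0,0],[0,0,0,0,0,0],[0,0,0,0,0,0],[0,0,0,0,0,0]]]' --grip 0.5

```text
time_s: 5.57
tool_pos: [0.5466, 0.0095, 0.0724]
ee_rot: [-0.507, 3.1, -0.0]
ft_force: [-0.5, 0.0, -0.1]
opening: 0.0426
grasp_force: 0.0
```

>>> move_arm --motion '[[[0,0,-0.5,0,0,0],[0,0,-0.9,0,0,0],[0,0,-0.9,0,0,0],[0,0,-0.9,0,0,0],[0,0,0,0,0,0]]]'

```text
time_s: 5.98
tool_pos: [0.549, 0.0094, 0.1729]
ee_rot: [-0.506, 3.094, -0.002]
ft_force: [2.5, 0.5, -0.5]
opening: 0.0431
grasp_force: 0.0
```

```bash
python3 - <<'E'
from h import *
s,p,M,Rm=st()
print(dial(cam("scene"),.038))
# knob: orange pixels, in both cameras
for n in("scene","top"):
    c=cam(n); h=cv2.cvtColor(c["img"],cv2.COLOR_RGB2HSV)
    m=cv2.inRange(h,(5,130,60),(20,255,255))
    k,l,q,cen=cv2.connectedComponentsWithStats(m)
    for i in range(1,k):
        if 20<q[i,4]<400:
            w=atz(c,*cen[i],.1)[:2]
            pp=Rm.T@(w-C0)
            if abs(pp[0])<.12 and -.25<pp[1]<.1: print(n,cen[i],q[i],'stand@z.1',pp)
E
```

```text
t 5.9833 stand xy [0.0013 0.1027] z 0.1729 f [ 2.6 -0.3] -0.5 open 0.0431 gf 0.0
tooly err(rad) 0.005325369701284888 q6 -1.93
{'mm': np.float64(3.63), 'conf': np.float64(0.99), 'cen': (np.float64(-1.3), np.float64(33.1)), 'area_mm2': 2199}
scene [260.05806452 307.21290323] [255 299  11  18 155] stand@z.1 [ 0.0499032  -0.11103704]
```

>>> move_arm --motion '[[[-0.195,-0.874,0,0,0,0],[-0.195,-0.874,0,0,0,0],[-0.195,-0.874,0,0,0,0],[-0.195,-0.874,0,0,0,0],[-0.195,-0.874,0,0,0,0]]]'

```text
time_s: 6.55
tool_pos: [0.6157, -0.1065, 0.1666]
ee_rot: [0.507, -3.098, -0.001]
ft_force: [0.5, -0.3, -0.4]
opening: 0.0426
grasp_force: 0.0
```

>>> move_arm --motion '[[[-0.195,-0.874,0,0,0,0],[-0.195,-0.874,0,0,0,0],[-0.195,-0.874,0,0,0,0],[0,0,0,0,0,0],[0,0,0,0,0,0]]]'

```text
time_s: 6.97
tool_pos: [0.6572, -0.1754, 0.1662]
ee_rot: [0.504, -3.099, -0.002]
ft_force: [-0.1, 0.4, -0.8]
opening: 0.0426
grasp_force: 0.0
```

```bash
python3 - <<'E'
from h import *
s,p,M,Rm=st()
c=cam("scene"); save(c,"scene4.png",(185,220,345,340),5)
print(dial(c,.038))
E
```

```text
t 6.9667 stand xy [ 0.0461 -0.1067] z 0.1662 f [0.  0.4] -0.8 open 0.0426 gf 0.0
tooly err(rad) 0.00361637735577508 q6 -2.2
{'mm': np.float64(3.62), 'conf': np.float64(0.99), 'cen': (np.float64(-1.3), np.float64(33.1)), 'area_mm2': 2237}
```

View pics/scene4.png

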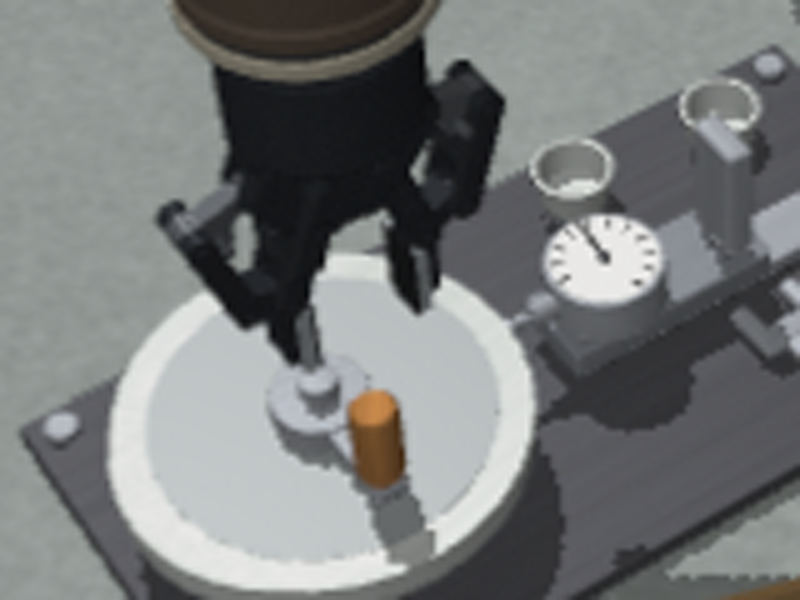

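The fingers hang above the knob, with the knob top at (373,405). The plunger touches the rim and the dial reads about 3.5 mm.

>>> move_arm --motion '[[[-0.06,0,0.7,0,0,0],[0,0,0.8,0,0,0],[0,0,0.8,0,0,0],[0,0,0.5,0,0,0],[0,0,0,0,0,0]]]'

```text
time_s: 7.43
tool_pos: [0.6564, -0.1719, 0.0803]
ee_rot: [0.508, -3.094, -0.005]
ft_force: [-0.3, 0.6, -0.4]
opening: 0.0425
grasp_force: 0.0
```

>>> move_arm --motion '[[[0,0,0,0,0,0],[0,0,0,0,0,0],[0,0,0,0,0,0],[0,0,0,0,0,0],[0,0,0,0,0,0]]]' --grip 0.0 --force 40

```text
time_s: 7.85
tool_pos: [0.6596, -0.1737, 0.085]
ee_rot: [-0.507, 3.1, -0.0]
ft_force: [-1.0, 2.3, -0.6]
opening: 0.0206
grasp_force: 39.8
```

```bash
python3 - <<'E'
from h import *
s,p,M,Rm=st()
c=cam("scene"); print(dial(c,.038))
E
```

```text
t 7.85 stand xy [ 0.0489 -0.1058] z 0.085 f [-0.2  2.5] -0.6 open 0.0206 gf 39.84572410583496
tooly err(rad) 0.005218533271409809 q6 -2.2
{'mm': np.float64(3.61), 'conf': np.float64(0.99), 'cen': (np.float64(-1.3), np.float64(33.1)), 'area_mm2': 2249}
```

```bash
cat >> h.py <<'E'
def table(a0,a1,n,off=(0,0)):
    a=np.linspace(a0,a1,n+1); P=np.stack([-np.cos(a),np.sin(a)],1)*50/30
    P[1:]+=np.array(off)/30*[-1,1]
    D=np.diff(np.round(P,2),axis=0).round(2); print([[float(x),float(y),0,0,0,0] for x,y in D])
E
python3 -c "
from h import *
table(.03,2.03,10)"
```

```text
[[0.05, 0.33, 0, 0, 0, 0], [0.11, 0.31, 0, 0, 0, 0], [0.16, 0.29, 0, 0, 0, 0], [0.23, 0.25, 0, 0, 0, 0], [0.26, 0.2, 0, 0, 0, 0], [0.3, 0.14, 0, 0, 0, 0], [0.33, 0.08, 0, 0, 0, 0], [0.33, 0.01, 0, 0, 0, 0], [0.33, -0.05, 0, 0, 0, 0], [0.31, -0.12, 0, 0, 0, 0]]
```

```bash
cat > d.py <<'E'
from h import *
s=bot.state(); c,n=np.cos(YAW),np.sin(YAW); Rm=np.array([[c,-n],[n,c]])
p=Rm.T@(s['tool_pos'][:2]-C0); f=Rm.T@s['ft_force'][:2]
r=dial(cam("scene"),.038)
print(round(s['time_s'],2),(p*1e3).round(1),'a',round(float(np.arctan2(p[1]+.107,p[0]+.001)),3),'f',f.round(1),'q6',s['q'][5].round(2),'dial',r and (r['mm']-.18,r['conf'],r['cen'],r['area_mm2']))
open('log.txt','a').write(f"{p[0]} {p[1]} {r['mm']-.18 if r else -1}\n")
E
echo ok
```

```text
ok
```

>>> move_arm --motion '[[[0.05,0.33,0,0,0,0],[0.11,0.31,0,0,0,0]]]'

```text
time_s: 8.07
tool_pos: [0.6506, -0.1579, 0.0851]
ee_rot: [-0.506, 3.097, -0.003]
ft_force: [5.9, -3.5, -5.9]
opening: 0.0212
grasp_force: 39.9
```

```bash
python3 d.py
```

```text
8.07 [ 45.3 -88.1] a 0.388 f [ 4.5 -5.2] q6 -2.18 dial (np.float64(3.44), np.float64(0.99), (np.float64(-1.3), np.float64(33.1)), 2226)
```

>>> move_arm --motion '[[[0.16,0.29,0,0,0,0],[0.23,0.25,0,0,0,0]]]'

```text
time_s: 8.28
tool_pos: [0.6347, -0.1455, 0.0851]
ee_rot: [-0.506, 3.096, -0.002]
ft_force: [9.7, 3.6, -5.5]
opening: 0.0217
grasp_force: 40.3
```

```bash
python3 d.py
```

```text
8.28 [ 34.  -71.3] a 0.795 f [10.3  0.4] q6 -2.17 dial (np.float64(3.4099999999999997), np.float64(0.99), (np.float64(-1.1), np.float64(33.2)), 2202)
```

>>> move_arm --motion '[[[0.26,0.2,0,0,0,0],[0.3,0.14,0,0,0,0]]]'

```text
time_s: 8.5
tool_pos: [0.6151, -0.1404, 0.0851]
ee_rot: [-0.506, 3.097, -0.0]
ft_force: [7.0, 9.0, -1.3]
opening: 0.021
grasp_force: 41.0
```

```bash
python3 d.py
```

```text
8.5 [ 17.  -60.3] a 1.202 f [9.5 6.4] q6 -2.17 dial (np.float64(3.4699999999999998), np.float64(0.99), (np.float64(-1.3), np.float64(33.0)), 2220)
```

>>> move_arm --motion '[[[0.33,0.08,0,0,0,0],[0.33,0.01,0,0,0,0]]]'

```text
time_s: 8.72
tool_pos: [0.5943, -0.1436, 0.085]
ee_rot: [-0.507, 3.099, 0.001]
ft_force: [3.8, 9.3, 3.6]
opening: 0.0205
grasp_force: 41.5
```

```bash
python3 d.py
```

```text
8.72 [ -3.7 -56.8] a 1.625 f [6.5 7.7] q6 -2.18 dial (np.float64(3.44), np.float64(0.99), (np.float64(-1.3), np.float64(33.1)), 2220)
```

>>> move_arm --motion '[[[0.33,-0.05,0,0,0,0],[0.31,-0.12,0,0,0,0]]]'

```text
time_s: 8.93
tool_pos: [0.577, -0.1548, 0.0849]
ee_rot: [-0.508, 3.1, 0.001]
ft_force: [1.3, 7.4, 4.4]
opening: 0.0209
grasp_force: 41.8
```

```bash
python3 d.py; python3 -c "
from h import *
table(2.03,4.03,10)
table(4.03,6.43,12)
L=np.loadtxt('log.txt')[:,:2]*1e3
from scipy.optimize import least_squares
print(least_squares(lambda x:np.hypot(*(L-x).T)-50,[0,-107]))" | grep -v jac
```

```text
8.93 [-23.7 -62. ] a 2.038 f [3.6 6.6] q6 -2.21 dial (np.float64(3.44), np.float64(0.99), (np.float64(-1.3), np.float64(33.1)), 2225)
[[0.28, -0.17, 0, 0, 0, 0], [0.24, -0.23, 0, 0, 0, 0], [0.19, -0.27, 0, 0, 0, 0], [0.14, -0.31, 0, 0, 0, 0], [0.07, -0.32, 0, 0, 0, 0], [0.0, -0.34, 0, 0, 0, 0], [-0.06, -0.32, 0, 0, 0, 0], [-0.13, -0.31, 0, 0, 0, 0], [-0.18, -0.28, 0, 0, 0, 0], [-0.24, -0.23, 0, 0, 0, 0]]
[[-0.28, -0.19, 0, 0, 0, 0], [-0.31, -0.12, 0, 0, 0, 0], [-0.32, -0.06, 0, 0, 0, 0], [-0.34, 0.0, 0, 0, 0, 0], [-0.32, 0.08, 0, 0, 0, 0], [-0.3, 0.13, 0, 0, 0, 0], [-0.28, 0.19, 0, 0, 0, 0], [-0.22, 0.25, 0, 0, 0, 0], [-0.18, 0.28, 0, 0, 0, 0], [-0.11, 0.31, 0, 0, 0, 0], [-0.05, 0.33, 0, 0, 0, 0], [0.01, 0.33, 0, 0, 0, 0]]
     message: `ftol` termination condition is satisfied.
     success: True
      status: 2
         fun: [ 6.934e-02 -2.748e-02 -4.830e-02 -1.751e-02  6.280e-02]
           x: [-1.188e+00 -1.068e+02]
        cost: 0.0060738438559337
               [-7.045e-01 -7.097e-01]
               [-3.650e-01 -9.310e-01]
               [ 5.067e-02 -9.987e-01]
               [ 4.496e-01 -8.932e-01]]
        grad: [-3.629e-08 -4.936e-09]
  optimality: 3.6286410177294646e-08
 active_mask: [ 0.000e+00  0.000e+00]
        nfev: 4
        njev: 4
```

>>> move_arm --motion '[[[0.28,-0.17,0,0,0,0],[0.24,-0.23,0,0,0,0]]]'

```text
time_s: 9.15
tool_pos: [0.5659, -0.1716, 0.0849]
ee_rot: [-0.508, 3.1, 0.001]
ft_force: [2.9, 8.7, 3.6]
opening: 0.0207
grasp_force: 41.6
```

```bash
python3 d.py
```

```text
9.15 [-39.5 -74.4] a 2.439 f [5.5 7.4] q6 -2.24 dial (np.float64(4.680000000000001), np.float64(0.99), (np.float64(-1.4), np.float64(33.1)), 2240)
```

>>> move_arm --motion '[[[0.19,-0.27,0,0,0,0],[0.14,-0.31,0,0,0,0]]]'

```text
time_s: 9.37
tool_pos: [0.5623, -0.1914, 0.085]
ee_rot: [-0.507, 3.1, 0.001]
ft_force: [3.2, 8.3, 4.5]
opening: 0.0211
grasp_force: 41.7
```

```bash
python3 d.py
```

```text
9.37 [-49.1 -92.1] a 2.841 f [5.6 6.9] q6 -2.28 dial (np.float64(6.8100000000000005), np.float64(0.98), (np.float64(-1.4), np.float64(33.1)), 2257)
```

>>> move_arm --motion '[[[0.07,-0.32,0,0,0,0],[0.0,-0.34,0,0,0,0]]]'

```text
time_s: 9.58
tool_pos: [0.5668, -0.211, 0.0849]
ee_rot: [-0.507, 3.1, 0.001]
ft_force: [1.8, 8.4, 5.8]
opening: 0.0207
grasp_force: 42.0
```

```bash
python3 d.py
```

```text
9.58 [ -51.  -112.1] a -3.039 f [4.3 7.4] q6 -2.3 dial (np.float64(6.4), np.float64(0.98), (np.float64(-1.4), np.float64(33.0)), 2265)
```

>>> move_arm --motion '[[[-0.06,-0.32,0,0,0,0],[-0.13,-0.31,0,0,0,0]]]'

```text
time_s: 9.8
tool_pos: [0.5784, -0.2272, 0.0849]
ee_rot: [-0.507, 3.1, 0.0]
ft_force: [1.9, 10.4, 5.5]
opening: 0.0211
grasp_force: 42.0
```

```bash
python3 d.py
```

```text
9.8 [ -45.  -131.2] a -2.639 f [5.1 9.2] q6 -2.32 dial (np.float64(3.48), np.float64(0.99), (np.float64(-1.1), np.float64(33.1)), 2263)
```

>>> move_arm --motion '[[[-0.18,-0.28,0,0,0,0],[-0.24,-0.23,0,0,0,0]]]'

```text
time_s: 10.02
tool_pos: [0.595, -0.2373, 0.0848]
ee_rot: [0.507, -3.1, -0.002]
ft_force: [-1.5, 11.2, 8.7]
opening: 0.0211
grasp_force: 42.2
```

```bash
python3 d.py
```

```text
10.02 [ -32.4 -146. ] a -2.249 f [ 2.1 11.1] q6 -2.32 dial (np.float64(3.42), np.float64(0.99), (np.float64(-1.3), np.float64(33.1)), 2291)
```

>>> move_arm --motion '[[[-0.28,-0.19,0,0,0,0],[-0.31,-0.12,0,0,0,0],[-0.32,-0.06,0,0,0,0],[-0.34,0.0,0,0,0,0]]]'

```text
time_s: 10.4
tool_pos: [0.6335, -0.2357, 0.0848]
ee_rot: [0.506, -3.099, -0.002]
ft_force: [-11.2, 8.6, 12.7]
opening: 0.0206
grasp_force: 42.7
```

```bash
python3 d.py
```

```text
10.4 [   4.6 -156.6] a -1.458 f [-8.  11.7] q6 -2.3 dial (np.float64(3.4099999999999997), np.float64(0.99), (np.float64(-1.3), np.float64(33.1)), 2292)
```

>>> move_arm --motion '[[[-0.32,0.08,0,0,0,0],[-0.3,0.13,0,0,0,0],[-0.28,0.19,0,0,0,0],[-0.22,0.25,0,0,0,0]]]'

```text
time_s: 10.78
tool_pos: [0.6595, -0.2074, 0.0849]
ee_rot: [0.507, -3.099, 0.001]
ft_force: [-8.5, -3.9, 8.2]
opening: 0.021
grasp_force: 42.3
```

```bash
python3 d.py
```

```text
10.78 [  38.2 -137.8] a -0.666 f [-9.2 -1.1] q6 -2.24 dial (np.float64(3.44), np.float64(0.99), (np.float64(-1.3), np.float64(33.1)), 2271)
```

>>> move_arm --motion '[[[-0.18,0.28,0,0,0,0],[-0.11,0.31,0,0,0,0],[-0.05,0.33,0,0,0,0],[0.01,0.33,0,0,0,0],[0,0,0,0,0,0]]]'

```text
time_s: 11.25
tool_pos: [0.657, -0.1673, 0.0849]
ee_rot: [-0.508, 3.1, -0.0]
ft_force: [-3.6, 3.7, 6.6]
opening: 0.0207
grasp_force: 42.0
```

```bash
python3 d.py; python3 -c "
from h import *
table(6.43,8.83,12); table(8.83,9.33,5)
"
```

```text
11.25 [ 48.4 -99. ] a 0.161 f [-2.2  4.6] q6 -2.19 dial (np.float64(3.44), np.float64(0.99), (np.float64(-1.3), np.float64(33.1)), 2244)
[[0.08, 0.33, 0, 0, 0, 0], [0.15, 0.3, 0, 0, 0, 0], [0.2, 0.26, 0, 0, 0, 0], [0.25, 0.22, 0, 0, 0, 0], [0.28, 0.17, 0, 0, 0, 0], [0.32, 0.11, 0, 0, 0, 0], [0.33, 0.04, 0, 0, 0, 0], [0.33, -0.03, 0, 0, 0, 0], [0.32, -0.09, 0, 0, 0, 0], [0.3, -0.15, 0, 0, 0, 0], [0.26, -0.21, 0, 0, 0, 0], [0.21, -0.26, 0, 0, 0, 0]]
[[0.09, -0.14, 0, 0, 0, 0], [0.07, -0.15, 0, 0, 0, 0], [0.05, -0.16, 0, 0, 0, 0], [0.05, -0.16, 0, 0, 0, 0], [0.02, -0.16, 0, 0, 0, 0]]
```

The full turn is made, with the wheel at about 6.44 rad. I'll carry on forward to the crest and sample it finely.

>>> move_arm --motion '[[[0.08,0.33,0,0,0,0],[0.15,0.3,0,0,0,0],[0.2,0.26,0,0,0,0],[0.25,0.22,0,0,0,0]]]'

```text
time_s: 11.63
tool_pos: [0.6291, -0.1431, 0.0851]
ee_rot: [-0.506, 3.096, -0.002]
ft_force: [9.0, 3.1, -1.3]
opening: 0.0208
grasp_force: 41.4
```

>>> move_arm --motion '[[[0.28,0.17,0,0,0,0],[0.32,0.11,0,0,0,0],[0.33,0.04,0,0,0,0],[0.33,-0.03,0,0,0,0]]]'

```text
time_s: 11.97
tool_pos: [0.5889, -0.146, 0.0849]
ee_rot: [-0.507, 3.099, 0.001]
ft_force: [2.0, 7.9, 7.8]
opening: 0.0203
grasp_force: 42.2
```

>>> move_arm --motion '[[[0.32,-0.09,0,0,0,0],[0.3,-0.15,0,0,0,0],[0.26,-0.21,0,0,0,0],[0.21,-0.26,0,0,0,0],[0,0,0,0,0,0]]]'

```text
time_s: 12.38
tool_pos: [0.5637, -0.1788, 0.0849]
ee_rot: [0.506, -3.1, 0.0]
ft_force: [-6.5, -2.5, 10.9]
opening: 0.021
grasp_force: 42.4
```

```bash
python3 d.py
```

```text
12.38 [-43.8 -80.7] a 2.59 f [-6.9 -0.4] q6 -2.25 dial (np.float64(6.03), np.float64(0.98), (np.float64(-1.4), np.float64(33.1)), 2246)
```

>>> move_arm --motion '[[[0.09,-0.14,0,0,0,0],[0.07,-0.15,0,0,0,0],[0,0,0,0,0,0]]]'

```text
time_s: 12.68
tool_pos: [0.5625, -0.1881, 0.0849]
ee_rot: [-0.507, 3.1, -0.0]
ft_force: [-4.8, -1.3, 9.7]
opening: 0.0208
grasp_force: 42.3
```

```bash
python3 d.py
```

```text
12.68 [-47.9 -89.1] a 2.777 f [-5.   0.2] q6 -2.27 dial (np.float64(6.79), np.float64(0.97), (np.float64(-1.4), np.float64(33.1)), 2252)
```

>>> move_arm --motion '[[[0.05,-0.16,0,0,0,0],[0,0,0,0,0,0],[0,0,0,0,0,0]]]'

```text
time_s: 12.98
tool_pos: [0.5625, -0.1931, 0.0849]
ee_rot: [0.507, -3.1, 0.001]
ft_force: [-5.2, -2.9, 9.7]
opening: 0.0208
grasp_force: 42.3
```

```bash
python3 d.py
```

```text
12.98 [-49.4 -93.8] a 2.876 f [-5.9 -1.2] q6 -2.28 dial (np.float64(7.04), np.float64(0.98), (np.float64(-1.4), np.float64(33.1)), 2257)
```

>>> move_arm --motion '[[[0.05,-0.16,0,0,0,0],[0,0,0,0,0,0],[0,0,0,0,0,0]]]'

```text
time_s: 13.28
tool_pos: [0.5631, -0.1983, 0.0849]
ee_rot: [-0.507, 3.1, -0.002]
ft_force: [-2.9, -3.7, 7.9]
opening: 0.0207
grasp_force: 42.0
```

```bash
python3 d.py
```

```text
13.28 [-50.5 -98.9] a 2.979 f [-3.9 -2.6] q6 -2.28 dial (np.float64(7.0600000000000005), np.float64(0.98), (np.float64(-1.4), np.float64(33.1)), 2260)
```

>>> move_arm --motion '[[[0.02,-0.16,0,0,0,0],[0,0,0,0,0,0],[0,0,0,0,0,0]]]'

```text
time_s: 13.58
tool_pos: [0.5641, -0.2031, 0.0849]
ee_rot: [-0.507, 3.1, -0.002]
ft_force: [-2.6, -4.0, 7.5]
opening: 0.021
grasp_force: 42.0
```

```bash
python3 d.py
```

```text
13.58 [ -51.  -103.8] a 3.078 f [-3.7 -3. ] q6 -2.29 dial (np.float64(6.74), np.float64(0.97), (np.float64(-1.4), np.float64(33.1)), 2264)
```

>>> move_arm --motion '[[[0,-0.17,0,0,0,0],[0,0,0,0,0,0],[0,0,0,0,0,0]]]'

```text
time_s: 13.88
tool_pos: [0.5657, -0.208, 0.0849]
ee_rot: [-0.507, 3.1, -0.002]
ft_force: [-2.4, -4.6, 8.1]
opening: 0.0206
grasp_force: 42.0
```

```bash
python3 d.py
```

```text
13.88 [ -51. -109.] a -3.102 f [-3.7 -3.6] q6 -2.3 dial (np.float64(6.58), np.float64(0.98), (np.float64(-1.4), np.float64(33.1)), 2267)
```

>>> move_arm --motion '[[[-0.02,-0.17,0,0,0,0],[0,0,0,0,0,0],[0,0,0,0,0,0]]]'

```text
time_s: 14.18
tool_pos: [0.5679, -0.2127, 0.0849]
ee_rot: [-0.507, 3.1, -0.002]
ft_force: [-4.3, -5.4, 8.7]
opening: 0.0209
grasp_force: 42.0
```

```bash
python3 d.py; cp pics/d_scene.png pics/x.png; python3 -c "
from h import *
dial(cam('scene'),.038,'pics/dcrest.png')"
```

```text
14.18 [ -50.4 -114.1] a -2.998 f [-5.8 -3.8] q6 -2.3 dial (np.float64(6.0200000000000005), np.float64(0.98), (np.float64(-1.4), np.float64(33.1)), 2269)
```

View pics/dcrest.png

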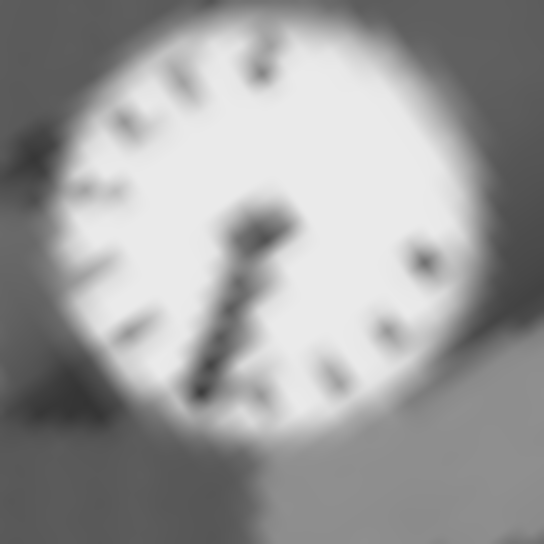

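The pointer is at tick 6, which agrees with the reader. The readings on both sides are symmetric about a ≈ 2.935, so I'll turn back 0.35 rad.

>>> move_arm --motion '[[[0.02,0.15,0,0,0,0],[0,0.15,0,0,0,0],[-0.01,0.14,0,0,0,0],[-0.03,0.14,0,0,0,0],[0,0,0,0,0,0]]]'

```text
time_s: 14.7
tool_pos: [0.5626, -0.1951, 0.0849]
ee_rot: [-0.507, 3.1, -0.001]
ft_force: [-3.4, 1.4, 9.3]
opening: 0.0211
grasp_force: 42.3
```

>>> move_arm --motion '[[[0,0,0,0,0,0],[0,0,0,0,0,0]]]'

```text
time_s: 14.87
tool_pos: [0.5626, -0.1951, 0.0849]
ee_rot: [-0.507, 3.1, -0.0]
ft_force: [-3.2, 1.7, 10.1]
opening: 0.021
grasp_force: 42.3
```

```bash
python3 d.py
```

```text
14.87 [-49.9 -95.8] a 2.916 f [-2.5  2.6] q6 -2.28 dial (np.float64(7.0600000000000005), np.float64(0.98), (np.float64(-1.4), np.float64(33.1)), 2259)
```

>>> move_arm --motion '[[[0,0,0,0,0,0],[0,0,0,0,0,0],[0,0,0,0,0,0],[0,0,0,0,0,0],[0,0,0,0,0,0]]]' --grip 0.45

```text
time_s: 15.33
tool_pos: [0.5626, -0.1954, 0.0842]
ee_rot: [0.507, -3.1, 0.0]
ft_force: [-0.9, -0.5, -0.0]
opening: 0.0383
grasp_force: 0.0
```

>>> move_arm --motion '[[[0,0,-0.5,0,0,0],[0,0,-0.9,0,0,0],[0,0,-0.9,0,0,0],[0,0,-0.7,0,0,0],[0,0,0,0,0,0]]]'

```text
time_s: 15.75
tool_pos: [0.5646, -0.1962, 0.1785]
ee_rot: [-0.506, 3.095, -0.005]
ft_force: [1.4, -0.3, 0.7]
opening: 0.0386
grasp_force: 0.0
```

```bash
python3 d.py; python3 -c "
from h import *
save(cam('scene'),'fin.png',(185,200,425,380),3.3)"
```

```text
15.75 [-48.4 -97.5] a 2.944 f [ 1.2 -0.7] q6 -2.28 dial (np.float64(7.0600000000000005), np.float64(0.98), (np.float64(-1.4), np.float64(33.1)), 2254)
```

View pics/fin.png

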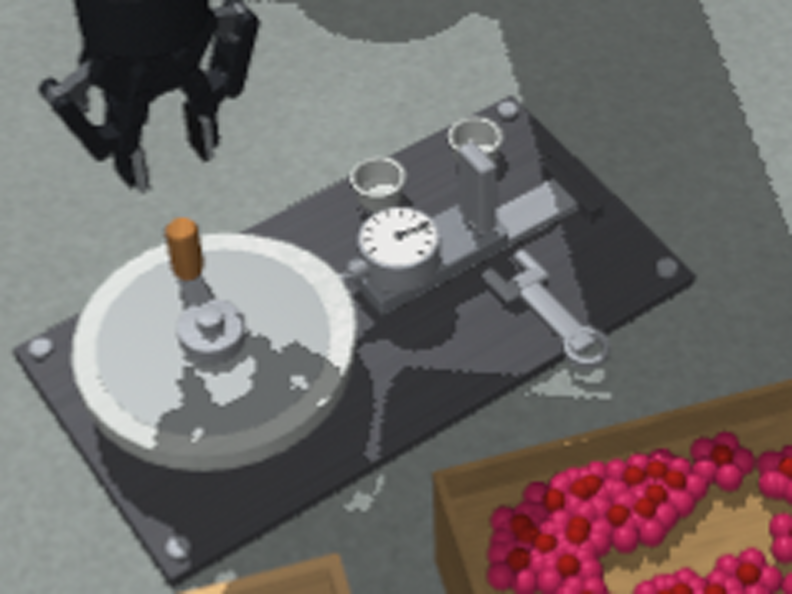

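The knob at (184,245) is free, the plunger touches the rim, the dial reads about 7.06 mm at the crest, and the bystanders are where they were. Handing in.

```bash
python3 -c "
from bench import bot
print(bot.job_done())"
```

```text
the job is handed in; nothing more can be done
None
```

I handed the job in at about 16 s, and no verdict came back: the indicator was set to about 3.4 mm, the wheel made a full anticlockwise turn with the plunger on the rim, and the crest now stands under the plunger, still touching, with the dial at about 7.1 mm.

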